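# Stand sample pots on the incubator shelf in order of height

## Robot

A 6-joint arm with a two-finger parallel gripper is mounted at the origin on the work surface. World frame = base frame: x ahead of the robot, y to its left, z up, the work surface at z = 0. Lengths are in m, angles in degrees, forces in N, time in s.
With the tool pointing down it reaches from about 0.325 to 1 m from the base axis. Payload 5.1 kg.
Tool frame: the origin (TCP) lies at the very end of the fingers, on their centre line; the grasp point (between the pads) lies 19 mm behind it (manip.grasp_offset is the distance from the TCP to the grasp point, in m); x points along the fingers, y is the direction in which the jaws open and shut, and the axes are right-handed (so a half turn about x gives the same grasp; the last joint's range is limited). The gripper opens to 85 mm and grips with 20 to 120 N. Pads are 22 mm wide; open, the fingers measure 114 mm over their backs; the gripper's body (76 mm by 85 mm) begins 54 mm behind the grasp point. The pads swing forward as they close: fully open they stand 13 mm farther back than shut.
Start: joints at [-72.17, 7.093, 94.555, -0, 78.352, -4.733], TCP at [0.249, -0.6, 0.231] pointing down, gripper open.
Joint ranges: [-149.61, 149.61], [-58.7, 133.49], [1.44, 155.28], [-77.14, 257.14], [18.33, 153.61], [-166.67, 166.67]. Speed limits (degrees/s): [147.25, 147.25, 180, 180, 180, 180].

## Interface

Orientations are given as a 3x3 rotation matrix whose columns are the frame's x, y, z axes.
In Python, from rig import monitor, camera, workorder, cut_out, pinpoint, manip gives the robot as it stands.
- The arm moves only by the shell command python3 -m creep 'ROWS' [OPENING] [FORCE]. ROWS is JSON, a list of rows, each a list of 2 entries, a list of its own where there are three numbers: the shift along the tool's x, y, z in cm, then the turn, a rotation vector about the tool's x, y, z in degrees. In form: [[[tx, ty, tz], [wx, wy, wz]], ...]. A call has exactly 5 rows; each row shifts and turns the commanded pose from where the row before left it, along the tool's axes as they then stand; what a row does not reach is not made up. A row lasts 1/10 s, in which the tool goes at most 50 mm and 8.59 degrees, less where a joint would pass 70% of its speed; a pose out of reach is approached as far as the arm can. A call with a gripper value outside its range is refused whole. OPENING is the closure, from -1 (fully open) to 1 (shut), set as the call begins (- or left out, the last holds). The fingers move at their own pace and stop on an object; FORCE is the grip in N (left out, the last holds). Time passes only in rows, so rows that do not move let the fingers close, or fill a call up. It gives the time, the measured TCP pose, the force and the opening at its end, in the units of the state.
- monitor.get_state(): the state, without advancing time (a new reading comes with each control period).
- camera(name): name is "scene" or "side" or "wrist"; returns a dict with "image" (384x512x3 uint8, red, green, blue), "fx", "fy", "cx", "cy" (pixels), "rvec" (rotation vector, rad) and "tvec" (3), from world to camera coordinates, as OpenCV has them; the wrist camera has in their place "tool_from_camera" (4x4, takes a point from camera to tool coordinates, whose origin is the TCP and whose axes are the tool frame's). Camera axes: x right, y down, z forward; pixel columns grow to the right and rows downward; lengths in m; the calibration is good to about 2 mm. The wrist camera is an equidistant fisheye: a pixel r from the principal point sees the ray r / f radians off the axis. A picture is of the moment at which its call begins: read the wrist's pose just before it. There is no depth.
- workorder.finish_job(): hands the job in, once; it reports no verdict.
Trained networks look in the newest picture that a camera, given by its name, has taken for a name from the list of things; names that differ only in an ending like _2 or _b are one class to them, and where a whole thing is asked for, a point or a joint stands for the part that bears it (a point fixed in the world has none). Each returns a list of dicts, best first, with "score" (0 to 1); they miss things now and then, are a little off and sometimes report something else, mostly with a low value. They report only what shows in the picture. A call takes as long as a camera call. They do not tell look-alikes from the thing itself.
- cut_out(camera, name): "pixels" (384x512 bool, what is visible of it) and "box" ([centre column, centre row, width, height] in pixels, round what is visible of it).
- pinpoint(camera, name): "xy" ([column, row] in pixels: a listed point, or the origin of a listed thing).
The state is a dict: "clock": time; "joint_positions": joint angles; "dq": joint speeds; "joint_efforts": joint torques, N m; "eef_pos": TCP position; "eef_rot": TCP orientation; "force": force on the tool from outside, world axes, zero at the start; "wrist_torque": the same for the moment, N m; "grip_width": finger opening in m.
Only numpy, scipy, OpenCV 4.12 (cv2) and the standard library are available. Lean on these libraries where they do the work, as an engineer would, in place of code of your own. Each camera call takes 0.05 s, during which the arm holds its last target.

## Task

Stand the four sample pots on the four round rubber pads of the incubator shelf insert, one centred on each pad, in order of height: the shortest on the pad next to the air outlet column and each taller one farther from it, so that none screens the one behind from the air. Keep the pots upright all the while and leave them standing free.

Things in the scene. Friction and masses are not known exactly. Their poses are not given: they have to be found in the camera images.
- pot_shortest: shortest of four loose screw-capped sample pots: upright frosted off-white plain cylinder with a red cap flush with its sides, 44 mm in diameter, 48 mm tall over the cap, rigid, closed, 35 to 155 g. All four look alike but for height (48, 68, 88, 108 mm). They start standing on the bench on the robot's side of the shelf insert. Origin: centre of the underside, z up through the cap.
- pot_second: second shortest of four loose screw-capped sample pots: upright frosted off-white plain cylinder with a red cap flush with its sides, 44 mm in diameter, 68 mm tall over the cap, rigid, closed, 35 to 155 g. All four look alike but for height (48, 68, 88, 108 mm). They start standing on the bench on the robot's side of the shelf insert. Origin: centre of the underside, z up through the cap.
- pot_third: third shortest of four loose screw-capped sample pots: upright frosted off-white plain cylinder with a red cap flush with its sides, 44 mm in diameter, 88 mm tall over the cap, rigid, closed, 35 to 155 g. All four look alike but for height (48, 68, 88, 108 mm). They start standing on the bench on the robot's side of the shelf insert. Origin: centre of the underside, z up through the cap.
- pot_tallest: tallest of four loose screw-capped sample pots: upright frosted off-white plain cylinder with a red cap flush with its sides, 44 mm in diameter, 108 mm tall over the cap, rigid, closed, 35 to 155 g. All four look alike but for height (48, 68, 88, 108 mm). They start standing on the bench on the robot's side of the shelf insert. Origin: centre of the underside, z up through the cap.
- pad_a: one of four identical flat round black rubber pads, 64 mm in diameter, 3 mm thick, fixed in a row about 85 mm apart (give or take 8 mm) along a fixed perforated steel shelf insert (110 x 530 mm, 6 mm thick, flat on the bench); the letters tell nothing of the order in the row. Origin: centre of the underside, 6 mm above the bench; the pad's top, on which a pot stands, is 9 mm above the bench.
- pad_b: one of four identical flat round black rubber pads, 64 mm in diameter, 3 mm thick, fixed in a row about 85 mm apart (give or take 8 mm) along a fixed perforated steel shelf insert (110 x 530 mm, 6 mm thick, flat on the bench); the letters tell nothing of the order in the row. Origin: centre of the underside, 6 mm above the bench; the pad's top, on which a pot stands, is 9 mm above the bench.
- pad_c: one of four identical flat round black rubber pads, 64 mm in diameter, 3 mm thick, fixed in a row about 85 mm apart (give or take 8 mm) along a fixed perforated steel shelf insert (110 x 530 mm, 6 mm thick, flat on the bench); the letters tell nothing of the order in the row. Origin: centre of the underside, 6 mm above the bench; the pad's top, on which a pot stands, is 9 mm above the bench.
- pad_d: one of four identical flat round black rubber pads, 64 mm in diameter, 3 mm thick, fixed in a row about 85 mm apart (give or take 8 mm) along a fixed perforated steel shelf insert (110 x 530 mm, 6 mm thick, flat on the bench); the letters tell nothing of the order in the row. Origin: centre of the underside, 6 mm above the bench; the pad's top, on which a pot stands, is 9 mm above the bench.
- outlet: air outlet: upright round metal column with black louvre rings, 36 mm in diameter (foot 44 mm), 80 mm tall, fixed on the insert at one end of the row of pads, whichever end that is; its middle is about 98 mm from the middle of the nearest pad. At the other end of the row is a square open steel water pan, 60 x 60 x 20 mm. Origin: centre of the underside, 6 mm above the bench.
Mind the look-alikes: they are no part of the job. What is shaped like the pot_tallest but blue is not meant.

How it is judged:
By the outcome, as a careful person would: the job done as asked, in the order asked, and still so for the second after the job is handed in, with the robot touching nothing.
It also fails if it takes over 112 s, if anything falls off the work surface, if the arm or the gripper's body presses on something with over 40 N, if the wrist force passes 120 N, or if a joint passes its speed limit or range.

## Working session

There is one attempt and no reset: what is moved stays moved. The work goes in short steps, Python scripts to look and compute and a shell command to move; the robot and the scene stay as the last step left them, time stands still between calls to the robot, and variables do not carry over. Pictures are saved under pics/ and viewed, and the job is handed in when it is done.

```bash
mkdir -p pics; ls
python3 - <<'E'
from rig import monitor, camera, manip
import cv2,numpy as np
s=monitor.get_state();print(s, manip.grasp_offset)
for n in("scene","side","wrist"):
    c=camera(n);cv2.imwrite(f"pics/{n}0.png",c["image"][:,:,::-1]);print({k:v for k,v in c.items() if k!="image"})
E
```

```text
pics
{'clock': 0.0, 'joint_positions': array([-7.21692548e+01,  7.13480033e+00,  9.46329335e+01,  5.49597548e-04,
        7.83518422e+01, -4.73216099e+00]), 'dq': array([0.00916321, 0.05835535, 0.00252135, 0.00352501, 0.0069446 ,
       0.04728119]), 'joint_efforts': array([-2.57524262e-03, -4.23621511e+01, -3.65450978e+01, -1.28860261e-04,
        7.02335907e-03,  2.64219921e-05]), 'eef_pos': array([ 0.24919888, -0.59968117,  0.23005013]), 'eef_rot': array([[-6.30107221e-04,  3.83695095e-01, -9.23459624e-01],
       [ 1.98962314e-03, -9.23457498e-01, -3.83695570e-01],
       [-9.99997822e-01, -2.07910599e-03, -1.81531404e-04]]), 'force': array([-0.30374868,  0.66037092, -0.05245224]), 'wrist_torque': array([-0.0012406 ,  0.02775006,  0.03685816]), 'grip_width': 0.08539012861575535} 0.0187
{'fx': 389.591363805401, 'fy': 389.591363805401, 'cx': 255.22916610156688, 'cy': 189.1177834510544, 'rvec': array([ 1.34019287,  2.33468542, -0.84011713]), 'tvec': array([ 0.26257891, -0.32198243,  1.21973852])}
{'fx': 422.2757558036486, 'fy': 422.2757558036486, 'cx': 258.7957080786812, 'cy': 190.10228333467884, 'rvec': array([ 2.06433499, -0.81188359,  0.42028971]), 'tvec': array([-0.39208281,  0.23405267,  0.50312346])}
{'fx': 297.3186396354542, 'fy': 297.3186396354542, 'cx': 255.8785427803411, 'cy': 191.4893164134946, 'tool_from_camera': array([[-1.14015343e-03, -3.04654809e-01,  9.52462150e-01,
        -1.42901774e-01],
       [ 9.99999256e-01, -7.60125247e-04,  9.53924282e-04,
         2.75508894e-04],
       [ 4.33372907e-04,  9.52462529e-01,  3.04655449e-01,
        -7.74134068e-02],
       [ 0.00000000e+00,  0.00000000e+00,  0.00000000e+00,
         1.00000000e+00]])}
```

View pics/scene0.png

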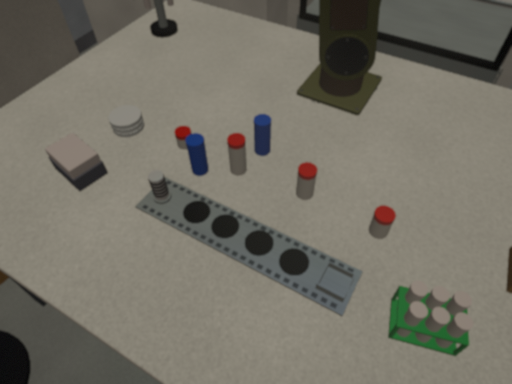

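View pics/side0.png

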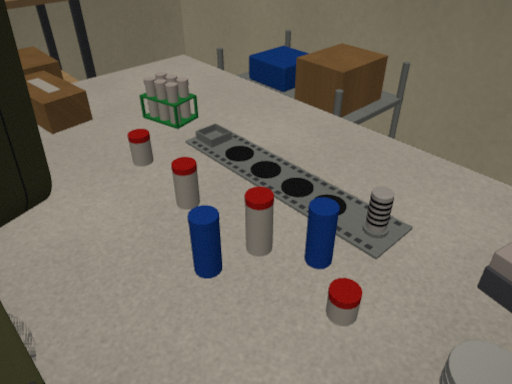

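View pics/wrist0.png

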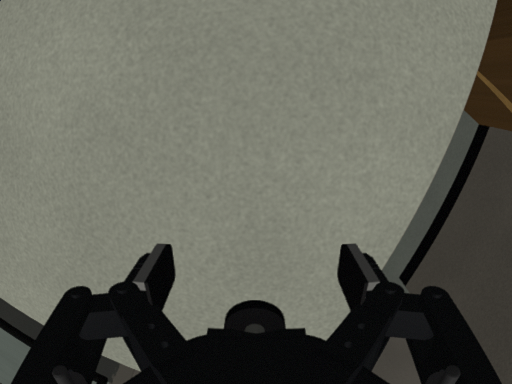

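The scene view shows red-capped pots at about (183,135), (237,153), (307,180) and (382,222). Blue decoys are at (198,155) and (262,135), and pads at (196,211), (225,226), (259,242) and (294,262). The outlet is at (160,188), the upper-left end of the row.

```bash
cat > h.py <<'E'
from rig import monitor, camera, workorder, cut_out, pinpoint, manip
import cv2,numpy as np
from scipy.optimize import least_squares
R=0.022
def proj(c,P): return cv2.projectPoints(np.asarray(P,float).reshape(-1,1,3),np.array(c["rvec"]),np.array(c["tvec"]),np.array([[c["fx"],0,c["cx"]],[0,c["fy"],c["cy"]],[0,0,1.]]),None)[0].reshape(-1,2)
t=np.linspace(0,2*np.pi,48,endpoint=False)
def cyl(x,y,z0,z1,r=R): return np.array([[x+r*np.cos(a),y+r*np.sin(a),z] for a in t for z in (z0,z1)])
def hullc(c,x,y,z0,z1,r=R):
    p=proj(c,cyl(x,y,z0,z1,r)); hu=cv2.convexHull(p.astype(np.float32)); m=cv2.moments(hu)
    return np.array([m["m10"]/m["m00"],m["m01"]/m["m00"]]), np.r_[p.min(0),p.max(0)]
def ray(c,uv,z):
    Rm=cv2.Rodrigues(np.array(c["rvec"]))[0]; o=-Rm.T@c["tvec"]; d=Rm.T@[(uv[0]-c["cx"])/c["fx"],(uv[1]-c["cy"])/c["fy"],1]
    return o+d*(z-o[2])/d[2]
def mc(m):
    ys,xs=np.nonzero(m); return np.array([xs.mean(),ys.mean()]),np.array([xs.min(),ys.min(),xs.max()+1,ys.max()+1])-0.5
E
python3 - <<'E'
from h import *
for n in("scene","side"):
    c=camera(n)
    for k in("pot_shortest","pot_second","pot_third","pot_tallest","pad_a","outlet"):
        for r in cut_out(n,k):
            if r["score"]<.2: continue
            m,b=mc(r["pixels"]); px=c["image"][r["pixels"]].mean(0)
            print(n,k,round(r["score"],2),m.round(1),b,px.astype(int),r["pixels"].sum(), ray(c,m,.009).round(4) if k=="pad_a" else "")
    # red caps
    hsv=cv2.cvtColor(c["image"],cv2.COLOR_RGB2HSV)
    m=((hsv[...,0]<8)|(hsv[...,0]>172))&(hsv[...,1]>150)&(hsv[...,2]>60)
    q,l,st,ce=cv2.connectedComponentsWithStats(m.astype(np.uint8))
    for i in range(1,q):
        if st[i,4]>20: print("red",st[i],ce[i].round(1))
E
```

```text
scene pot_shortest 0.73 [181.8 135.5] [174.5 125.5 190.5 148.5] [110  45  40] 246 
scene pot_second 0.57 [381.8 221.8] [368.5 205.5 396.5 238.5] [107  62  54] 659 
scene pot_third 0.96 [305.8 181.1] [295.5 162.5 316.5 200.5] [103  67  58] 658 
scene pot_tallest 0.91 [237.2 154.1] [226.5 132.5 246.5 175.5] [99 67 59] 695 
scene pot_tallest 0.9 [197.2 154.5] [186.5 133.5 208.5 175.5] [32 45 78] 693 
scene pot_tallest 0.81 [262.4 134.2] [253.5 112.5 272.5 156.5] [47 55 81] 708 
scene pad_a 0.95 [196.5 211.7] [182.5 201.5 210.5 222.5] [30 30 27] 468 [ 0.6216 -0.0971  0.009 ]
scene pad_a 0.82 [225.4 226.4] [211.5 214.5 239.5 238.5] [33 33 30] 516 [ 0.622 -0.016  0.009]
scene pad_a 0.72 [293.5 262.1] [278.5 248.5 308.5 275.5] [37 38 35] 647 [0.6253 0.1587 0.009 ]
scene pad_a 0.62 [258.9 242.9] [244.5 230.5 273.5 255.5] [36 36 33] 579 [0.6214 0.0717 0.009 ]
scene outlet 0.77 [159.4 187.4] [148.5 170.5 170.5 203.5] [77 75 70] 511 
red [175 127  15  12 140] [181.9 132.1]
red [228 134  17  14 199] [235.9 140.4]
red [299 163  18  16 224] [307.1 170.5]
red [375 206  20  18 280] [384.2 214.7]
sid
[... 393 characters left out ...]
050 
side pot_tallest 0.6 [258.6 221.1] [243.5 186.5 273.5 256.5] [110  74  67] 1883 
side pad_a 0.89 [238.9 153.5] [224.5 145.5 253.5 161.5] [23 23 22] 368 [0.6178 0.1527 0.009 ]
side pad_a 0.87 [296.8 187.3] [281.5 177.5 312.5 197.5] [18 19 18] 469 [ 0.6154 -0.0235  0.009 ]
side pad_a 0.78 [264.8 169.4] [249.5 160.5 279.5 178.5] [20 21 20] 412 [0.6143 0.0663 0.009 ]
side pad_a 0.61 [336.8 202.4] [318.5 194.5 345.5 213.5] [17 20 26] 153 [ 0.6339 -0.1077  0.009 ]
side outlet 0.9 [378.2 213. ] [362.5 186.5 392.5 238.5] [81 78 74] 1085 
red [128 129  22  14 252] [138.3 135.7]
red [172 157  24  18 370] [183.6 165.8]
red [245 187  29  23 553] [259.1 197.8]
red [329 278  33  31 822] [344.7 293.1]
```

Run:
```python
from h import *
C={n:camera(n) for n in("scene","side")}
H=dict(short=.048,second=.068,third=.088,tall=.108)
full={"scene":dict(short=(181.8,135.5),second=(381.8,221.8),third=(305.8,181.1),tall=(237.2,154.1),blue1=(197.2,154.5),blue2=(262.4,134.2)),
"side":dict(short=(342.9,301.5),second=(140,147.4),third=(185.4,182.9),tall=(258.6,221.1),blue1=(320.7,232),blue2=(205,241.6))}
for k in full["scene"]:
    h=H.get(k,.108)
    for ns in (["scene"],["side"],["scene","side"]):
        f=lambda p:np.concatenate([(hullc(C[n],p[0],p[1],0,h)[0]-full[n][k])/C[n]["fx"]*np.linalg.norm(cv2.Rodrigues(C[n]["rvec"])[0]@[p[0],p[1],0]+C[n]["tvec"])*1000 for n in ns])
        r=least_squares(f,[.45,0]);print(k,ns,r.x.round(4),r.fun.round(1))
for n in C:
  m=full[n]
  oc={"scene":(159.4,187.4),"side":(378.2,213)}[n]
  f=lambda p:hullc(C[n],p[0],p[1],.006,.086,.018)[0]-oc
  print("outlet",n,least_squares(f,[.62,-.19]).x)
```

```text
short ['scene'] [ 0.4434 -0.273 ] [-0.  0.]
short ['side'] [ 0.4443 -0.2665] [0. 0.]
short ['scene', 'side'] [ 0.4441 -0.2687] [3.2 2.  1.8 1.5]
second ['scene'] [0.4542 0.2857] [-0. -0.]
second ['side'] [0.4517 0.2826] [0. 0.]
second ['scene', 'side'] [0.4533 0.2851] [-0.4 -1.   0.2 -1.5]
third ['scene'] [0.4403 0.0939] [-0.  0.]
third ['side'] [0.4366 0.0909] [-0. -0.]
third ['scene', 'side'] [0.4388 0.0932] [-0.  -1.3  0.6 -1.9]
tall ['scene'] [ 0.4545 -0.0871] [-0. -0.]
tall ['side'] [ 0.4505 -0.091 ] [-0.  0.]
tall ['scene', 'side'] [ 0.4526 -0.089 ] [-0.6 -1.9  0.2 -1.9]
blue1 ['scene'] [ 0.5046 -0.172 ] [ 0. -0.]
blue1 ['side'] [ 0.502  -0.1747] [0. 0.]
blue1 ['scene', 'side'] [ 0.503  -0.1732] [ 0.  -1.5 -0.6 -1.3]
blue2 ['scene'] [ 0.3617 -0.0689] [-0.  0.]
blue2 ['side'] [ 0.3596 -0.072 ] [-0.  0.]
blue2 ['scene', 'side'] [ 0.3606 -0.0702] [-0.6 -1.1 -0.3 -1.5]
outlet scene [ 0.62846346 -0.19227137]
outlet side [ 0.61730685 -0.20185995]
```

Outlet is at the low-y end. Pad order by y is −0.10 for the shortest, then −0.02, 0.07 and 0.156 for the tallest. First I'll turn the tool so the jaws open along world x.

```bash
python3 -m creep '[[[0,0,0],[-6.74,0,0]],[[0,0,0],[-6.74,0,0]],[[0,0,0],[-6.74,0,0]],[[0,0,0],[-6.74,0,0]],[[0,0,0],[-6.74,0,0]]]' -1 40
python3 -m creep '[[[0,0,0],[-6.74,0,0]],[[0,0,0],[-6.74,0,0]],[[0,0,0],[-6.74,0,0]],[[0,0,0],[-6.74,0,0]],[[0,0,0],[-6.74,0,0]]]'
```

```text
clock: 1.45
eef_pos: [0.2494, -0.6002, 0.2313]
eef_rot: [[0.0, 0.834, -0.551], [-0.0, -0.551, -0.834], [-1.0, 0.0, -0.0]]
force: [-0.1, 0.1, -0.5]
grip_width: 0.0855
clock: 1.95
eef_pos: [0.2494, -0.6002, 0.2313]
eef_rot: [[-0.0, 1.0, 0.004], [-0.0, 0.004, -1.0], [-1.0, -0.0, 0.0]]
force: [-0.6, -0.2, -1.0]
grip_width: 0.0851
```

```bash
python3 -m creep '[[[0,1.95,-3.33],[0,0,0]],[[0,1.95,-3.33],[0,0,0]],[[0,1.95,-3.33],[0,0,0]],[[0,1.95,-3.33],[0,0,0]],[[0,1.95,-3.33],[0,0,0]]]'
python3 -m creep '[[[0,1.95,-3.33],[0,0,0]],[[0,1.95,-3.33],[0,0,0]],[[0,1.95,-3.33],[0,0,0]],[[0,1.95,-3.33],[0,0,0]],[[0,1.95,-3.33],[0,0,0]]]'
cat >> h.py <<'E'
def wcam():
    s=monitor.get_state(); c=camera("wrist")
    T=np.eye(4);T[:3,:3]=s["eef_rot"];T[:3,3]=s["eef_pos"]
    c["T"]=T@np.array(c["tool_from_camera"]); c["s"]=s
    return c
def wproj(c,P):
    W=np.linalg.inv(c["T"]); P=np.asarray(P,float).reshape(-1,3)@W[:3,:3].T+W[:3,3]
    D=np.array([0,0,0,0.]);K=np.array([[c["fx"],0,c["cx"]],[0,c["fy"],c["cy"]],[0,0,1.]])
    return cv2.fisheye.projectPoints(P.reshape(-1,1,3),np.zeros(3),np.zeros(3),K,D)[0].reshape(-1,2)
def wray(c,uv,z):
    d=(np.array(uv)-[c["cx"],c["cy"]])/c["fx"];r=np.linalg.norm(d);
    v=np.r_[np.sin(r)*d/max(r,1e-9),np.cos(r)]; v=c["T"][:3,:3]@v;o=c["T"][:3,3]
    return o+v*(z-o[2])/v[2]
def whullc(c,x,y,z0,z1,r=R):
    p=wproj(c,cyl(x,y,z0,z1,r)); m=cv2.moments(cv2.convexHull(p.astype(np.float32)))
    return np.array([m["m10"]/m["m00"],m["m01"]/m["m00"]])
def wsolve(c,uv,z0,z1,r=R,g=(.45,0)):
    q=least_squares(lambda p:whullc(c,p[0],p[1],z0,z1,r)-uv,g); return q.x
def look(name,h=None,pads=True):
    c=wcam(); cv2.imwrite("pics/"+name+".png",c["image"][:,:,::-1]); print(c["s"]["eef_pos"].round(4),c["s"]["clock"])
    hsv=cv2.cvtColor(c["image"],cv2.COLOR_RGB2HSV)
    m=((hsv[...,0]<8)|(hsv[...,0]>172))&(hsv[...,1]>150)&(hsv[...,2]>60)
    q,l,st,ce=cv2.connectedComponentsWithStats(m.astype(np.uint8))
    for i in range(1,q):
        if st[i,4]>60: print("red",st[i],ce[i].round(1),[wray(c,ce[i],z).round(4)[:2] for z in (.048,.068,.088,.108)])
    for r in cut_out("wrist","pad_a") if pads else []:
        if r["score"]>.2:
            u,b=mc(r["pixels"]); print("pad",round(r["score"],2),u.round(1),b,wsolve(c,u,.0085,.009,.032,(.62,0)).round(4))
    for k,h in (("shortest",.048),("second",.068),("third",.088),("tallest",.108)):
      for r in cut_out("wrist","pot_"+k):
        if r["score"]>.3:
            u,b=mc(r["pixels"]); print(k,round(r["score"],2),u.round(1),b,c["image"][r["pixels"]].mean(0).astype(int),wsolve(c,u,0,h).round(4))
    return c
E
python3 -c "
from h import *
look('w1')"
```

```text
clock: 2.45
eef_pos: [0.3475, -0.4325, 0.2314]
eef_rot: [[0.0, 1.0, -0.001], [-0.0, -0.001, -1.0], [-1.0, 0.0, 0.0]]
force: [0.7, -0.6, -0.4]
grip_width: 0.0853
clock: 2.95
eef_pos: [0.4452, -0.266, 0.2316]
eef_rot: [[0.001, 1.0, -0.001], [-0.0, -0.001, -1.0], [-1.0, 0.001, 0.0]]
force: [0.3, 0.1, -0.5]
grip_width: 0.0855
[ 0.4452 -0.266   0.2316] 2.95
red [241   0  47  18 648] [263.9   7. ] [array([ 0.4538, -0.0839]), array([ 0.4532, -0.0903]), array([ 0.4527, -0.0967]), array([ 0.4521, -0.1031])]
red [ 238  149   38   39 1176] [256.4 168.1] [array([ 0.4455, -0.2656]), array([ 0.4454, -0.2609]), array([ 0.4454, -0.2561]), array([ 0.4454, -0.2514])]
pad 0.92 [390.6  39.8] [368.5  16.5 412.5  63.5] [ 0.6197 -0.1005]
shortest 0.77 [256.  165.9] [236.5 143.5 275.5 187.5] [128  27  22] [ 0.4451 -0.2667]
tallest 0.89 [183.1  10.8] [151.5  -0.5 206.5  27.5] [11 24 50] [ 0.3711 -0.0922]
tallest 0.89 [315.5  86.5] [284.5  60.5 344.5 110.5] [ 19  48 100] [ 0.5027 -0.1748]
tallest 0.58 [263.   16.5] [240.5  -0.5 288.5  38.5] [93 38 33] [ 0.4521 -0.1039]
```

View pics/w1.png

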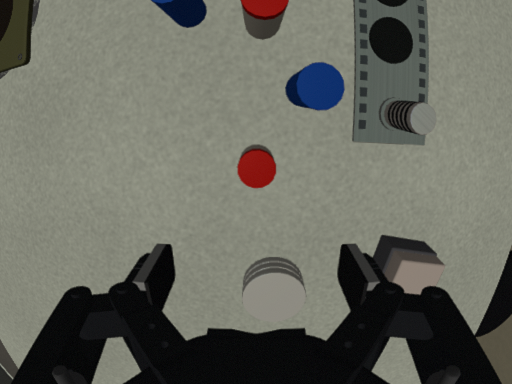

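The red cap is at (256,168), directly beneath the tool, and the fits agree on (0.445,−0.267). Next I descend to it and grasp.

```bash
python3 -m creep '[[[4.3,0,0.1],[0,0,0]],[[4.3,0,0],[0,0,0]],[[4.3,0,0],[0,0,0]],[[4.3,0,0],[0,0,0]],[[4.3,0,0],[0,0,0]]]'
python3 -m creep '[[[0,0,0],[0,0,0]],[[0,0,0],[0,0,0]],[[0,0,0],[0,0,0]],[[0,0,0],[0,0,0]],[[0,0,0],[0,0,0]]]' 1 40
python3 -m creep '[[[0,0,0],[0,0,0]],[[0,0,0],[0,0,0]],[[0,0,0],[0,0,0]],[[0,0,0],[0,0,0]],[[0,0,0],[0,0,0]]]'
```

```text
clock: 3.75
eef_pos: [0.4439, -0.2698, 0.0149]
eef_rot: [[0.001, 1.0, -0.003], [-0.001, -0.003, -1.0], [-1.0, 0.001, 0.001]]
force: [0.3, -1.5, -0.1]
grip_width: 0.0852
clock: 4.25
eef_pos: [0.4465, -0.2701, 0.0195]
eef_rot: [[0.005, 1.0, -0.001], [-0.004, -0.001, -1.0], [-1.0, 0.005, 0.004]]
force: [0.5, -0.6, 6.7]
grip_width: 0.043
clock: 4.75
eef_pos: [0.4465, -0.2701, 0.0194]
eef_rot: [[0.004, 1.0, -0.0], [-0.004, -0.0, -1.0], [-1.0, 0.004, 0.004]]
force: [-0.7, -1.6, 7.4]
grip_width: 0.0431
```

```bash
python3 -m creep '[[[-1.5,0,0],[0,0,0]],[[-3.5,0,0],[0,0,0]],[[-4,0,0],[0,0,0]],[[-4,0,0],[0,0,0]],[[-3,0,0],[0,0,0]]]'
python3 -c "
from h import *
c=look('w2');print(c['s']['eef_rot'].round(3))"
```

```text
clock: 5.25
eef_pos: [0.4451, -0.2686, 0.1805]
eef_rot: [[0.003, 1.0, -0.0], [-0.002, -0.0, -1.0], [-1.0, 0.003, 0.002]]
force: [1.5, 0.3, -0.9]
grip_width: 0.0431
[ 0.4451 -0.2686  0.1805] 5.25
red [ 208  216   97   91 6952] [255.9 261.3] [array([ 0.4451, -0.3586]), array([ 0.4451, -0.3464]), array([ 0.445 , -0.3342]), array([ 0.445, -0.322])]
pad 0.85 [408.3  30.6] [384.5   4.5 432.5  57.5] [ 0.6196 -0.1004]
shortest 0.71 [256.  251.9] [208.5 192.5 303.5 306.5] [127  26  21] [ 0.4453 -0.3587]
tallest 0.81 [263.2  11.4] [241.5  -0.5 286.5  26.5] [70 66 59] [ 0.4511 -0.1177]
tallest 0.72 [176.9   5.7] [155.5  -0.5 196.5  14.5] [13 27 55] [ 0.3789 -0.1067]
tallest 0.71 [327.9  81. ] [289.5  49.5 363.5 109.5] [ 20  52 110] [ 0.5028 -0.175 ]
[[ 0.003  1.    -0.   ]
 [-0.002 -0.    -1.   ]
 [-1.     0.003  0.002]]
```

View pics/w2.png

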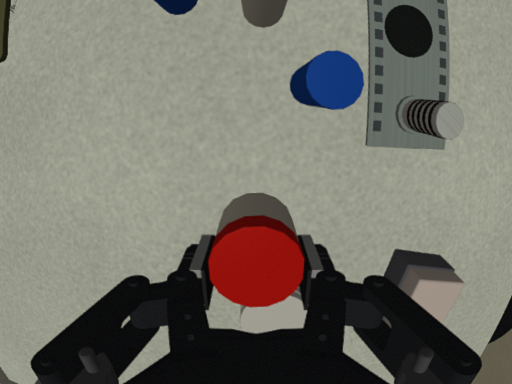

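```bash
python3 - <<'E'
from h import *
c=wcam()
print(c["s"]["eef_pos"], wsolve(c,(256,251.9),.161,.209,R,(.445,-.268)), wray(c,(256,261.3),.205))
E
python3 -m creep '[[[0,3.49,-3.3],[0,0,0]],[[0,3.49,-3.3],[0,0,0]],[[0,3.49,-3.3],[0,0,0]],[[0,3.49,-3.3],[0,0,0]],[[0,3.49,-3.3],[0,0,0]]]'
python3 -m creep '[[[0,0,0],[0,0,0]],[[0,0,0],[0,0,0]],[[0,0,0],[0,0,0]],[[0,0,0],[0,0,0]],[[0,0,0],[0,0,0]]]'
python3 - <<'E'
from h import *
look('w3')
E
```

```text
[ 0.44368141 -0.26760708  0.17495712] [ 0.44341699 -0.26108109] [ 0.44344221 -0.2586563   0.205     ]
clock: 6.1
eef_pos: [0.6193, -0.1017, 0.174]
eef_rot: [[-0.004, 1.0, -0.001], [0.001, -0.001, -1.0], [-1.0, -0.004, -0.001]]
force: [1.4, 0.7, -0.5]
grip_width: 0.0427
clock: 6.6
eef_pos: [0.6184, -0.1045, 0.1762]
eef_rot: [[-0.0, 1.0, -0.002], [-0.0, -0.002, -1.0], [-1.0, -0.0, 0.0]]
force: [-0.3, -0.6, 0.6]
grip_width: 0.043
[ 0.6184 -0.1045  0.1762] 6.6
red [ 41   0  39  15 411] [58.9  5.5] [array([0.4105, 0.0929]), array([0.4259, 0.084 ]), array([0.4412, 0.0752]), array([0.4565, 0.0664])]
red [  46  160   46   51 1776] [ 68.4 184.3] [array([ 0.412 , -0.1051]), array([ 0.4272, -0.0993]), array([ 0.4424, -0.0936]), array([ 0.4576, -0.0878])]
red [ 208  215   97   92 6964] [255.8 261.2] [array([ 0.6177, -0.1913]), array([ 0.6178, -0.1792]), array([ 0.6178, -0.1671]), array([ 0.6179, -0.155 ])]
pad 0.95 [257.7  92.5] [227.5  62.5 288.5 122.5] [ 0.6201 -0.0199]
pad 0.95 [257.7 166.7] [228.5 138.5 287.5 194.5] [ 0.62   -0.0994]
pad 0.6 [256.4  17. ] [225.5  -0.5 287.5  39.5] [0.619  0.0619]
shortest 0.84 [255.9 252. ] [207.5 192.5 303.5 306.5] [146  32  26] [ 0.6178 -0.1918]
third 0.62 [83.3 10.3] [ 41.5  -0.5 116.5  27.5] [93 58 51] [0.4467 0.0775]
tallest 0.95 [ 29.9 157.7] [ -0.5 131.5  67.5 190.5] [16 36 74] [ 0.3717 -0.0696]
tallest 0.88 [ 86.9 175.1] [ 45.5 142.5 131.5 211.5] [118  52  45] [ 0.4519 -0.0902]
tallest 0.6 [145.2 248.2] [107.5 210.5 178.5 283.5] [15 40 86] [ 0.5055 -0.1679]
```

View pics/w3.png

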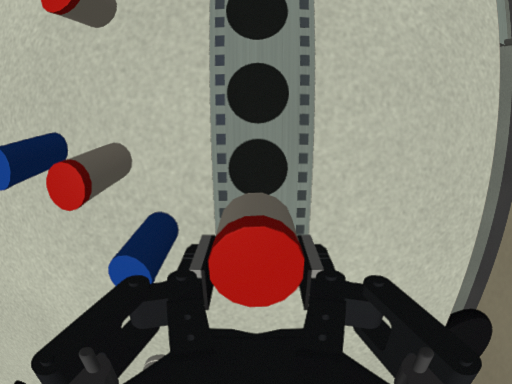

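```bash
cat >> h.py <<'E'
def inhand(c,h,rel):
    # fit pot pose in hand from box; rel = approx base z minus tcp z
    hsv=cv2.cvtColor(c["image"],cv2.COLOR_RGB2HSV)
    m=((hsv[...,0]<8)|(hsv[...,0]>172))&(hsv[...,1]>150)&(hsv[...,2]>40)
    q,l,st,ce=cv2.connectedComponentsWithStats(m.astype(np.uint8))
    i=1+np.argmax(st[1:,4]); b=st[i]; box=np.array([b[0]-.5,b[0]+b[2]-.5,b[1]+b[3]-.5])
    p=c["s"]["eef_pos"]
    def f(v):
        z=p[2]+rel+v[2]; P=wproj(c,cyl(p[0]+v[0],p[1]+v[1],z+h-.001,z+h))
        return np.array([P[:,0].min(),P[:,0].max(),P[:,1].max()])-box
    r=least_squares(f,[0,.003,0]); print("inhand dx dy dz(mm)",(r.x*1000).round(1),r.fun.round(2))
    f2=lambda v:f([v[0],v[1],0]); r=least_squares(f2,[0,.003]); print(" fixed z",(r.x*1000).round(1),r.fun.round(2))
E
python3 - <<'E'
from h import *
c=wcam();print(c["s"]["eef_pos"],c["s"]["force"]); inhand(c,.048,-.0195)
E
```

```text
[ 0.6191054  -0.10374493  0.17651566] [-1.15302906 -0.70582467 -0.61949882]
inhand dx dy dz(mm) [-0.3  4.1  0.6] [0. 0. 0.]
 fixed z [-0.3  3.7] [ 0.26 -0.26 -0.05]
```

```bash
python3 -m creep '[[[4,0.1,0],[0,0,0]],[[4,0,0],[0,0,0]],[[3.5,0,0],[0,0,0]],[[2,0,0],[0,0,0]],[[0.7,0,0],[0,0,0]]]'
python3 -m creep '[[[0,0,0],[0,0,0]],[[0,0,0],[0,0,0]],[[0.2,0,0],[0,0,0]],[[0.2,0,0],[0,0,0]],[[0,0,0],[0,0,0]]]'
```

```text
clock: 7.45
eef_pos: [0.618, -0.1029, 0.031]
eef_rot: [[-0.005, 1.0, -0.001], [0.001, -0.001, -1.0], [-1.0, -0.005, -0.001]]
force: [-0.7, 0.7, -0.6]
grip_width: 0.0428
clock: 7.95
eef_pos: [0.6205, -0.1036, 0.0309]
eef_rot: [[0.001, 1.0, -0.001], [-0.0, -0.001, -1.0], [-1.0, 0.001, 0.0]]
force: [-0.4, -0.7, 0.0]
grip_width: 0.0427
```

```bash
python3 -m creep '[[[0.1,0,0],[0,0,0]],[[0.1,0,0],[0,0,0]],[[0.1,0,0],[0,0,0]],[[0,0,0],[0,0,0]],[[0,0,0],[0,0,0]]]'
```

```text
clock: 8.45
eef_pos: [0.6204, -0.1035, 0.0285]
eef_rot: [[-0.0, 1.0, -0.001], [0.0, -0.001, -1.0], [-1.0, -0.0, -0.0]]
force: [-3.8, 0.4, 5.9]
grip_width: 0.0426
```

```bash
python3 -m creep '[[[0,0,0],[0,0,0]],[[0,0,0],[0,0,0]],[[0,0,0],[0,0,0]],[[0,0,0],[0,0,0]],[[0,0,0],[0,0,0]]]' -1
python3 -m creep '[[[-2,0,0],[0,0,0]],[[-4,0,0],[0,0,0]],[[-5,0,0],[0,0,0]],[[-5,0,0],[0,0,0]],[[-4,0,0],[0,0,0]]]'
python3 - <<'E'
from h import *
look('w4')
E
```

```text
clock: 8.95
eef_pos: [0.6201, -0.1035, 0.0272]
eef_rot: [[-0.0, 1.0, -0.001], [0.0, -0.001, -1.0], [-1.0, -0.0, -0.0]]
force: [-0.8, -0.2, -1.2]
grip_width: 0.0854
clock: 9.45
eef_pos: [0.6207, -0.1036, 0.2309]
eef_rot: [[0.003, 1.0, -0.001], [-0.001, -0.001, -1.0], [-1.0, 0.003, 0.001]]
force: [0.5, -0.2, 1.4]
grip_width: 0.0855
[ 0.6207 -0.1036  0.2309] 9.45
red [ 69   0  34  25 646] [84.1  9.9] [array([0.4132, 0.1006]), array([0.4259, 0.0928]), array([0.4386, 0.085 ]), array([0.4513, 0.0772])]
red [ 235  147   41   40 1288] [255.  166.3] [array([ 0.6199, -0.101 ]), array([ 0.6199, -0.0964]), array([ 0.6199, -0.0918]), array([ 0.6199, -0.0872])]
red [  75  149   40   44 1273] [ 93.6 170. ] [array([ 0.4184, -0.1021]), array([ 0.4307, -0.0975]), array([ 0.4431, -0.0928]), array([ 0.4555, -0.0881])]
pad 0.98 [254.7  94.3] [228.5  68.5 280.5 119.5] [ 0.6197 -0.0202]
pad 0.85 [255.9 147.9] [229.5 132.5 280.5 170.5] [ 0.6211 -0.087 ]
pad 0.74 [254.  24.] [227.5  -0.5 279.5  49.5] [0.619  0.0687]
shortest 0.87 [255.  164.4] [234.5 141.5 275.5 187.5] [136  28  23] [ 0.6199 -0.1023]
second 0.54 [259.1 243.7] [242.5 215.5 275.5 271.5] [88 89 84] [ 0.6249 -0.2027]
third 0.66 [101.1  15.1] [ 68.5  -0.5 131.5  35.5] [93 41 35] [0.4407 0.0869]
third 0.47 [254.  24.] [227.5  -0.5 280.5  48.5] [17 19 17] [0.6191 0.0541]
tallest 0.67 [ 49.1 150.6] [ 14.5 128.5  86.5 175.5] [10 32 73] [ 0.3604 -0.0711]
tallest 0.56 [156.6 227.4] [126.5 197.5 185.5 260.5] [13 35 77] [ 0.5036 -0.169 ]
tallest 0.55 [108.4 163.3] [ 74.5 136.5 145.5 192.5] [105  41  36] [ 0.4518 -0.0902]
```

View pics/w4.png

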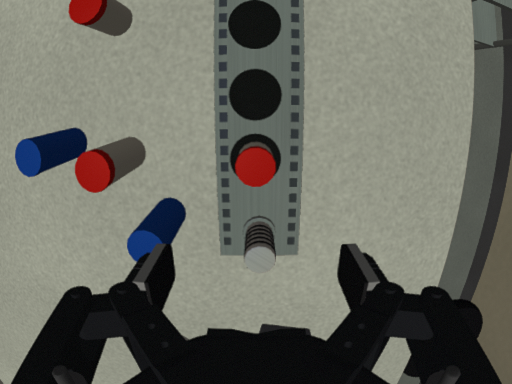

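Shortest is centred on its pad: cap at (255,166), fit about (0.620,−0.100). Next is the second pot.

```bash
python3 -m creep '[[[0,-1.67,-3.9],[0,0,0]],[[0,-1.67,-3.9],[0,0,0]],[[0,-1.67,-3.9],[0,0,0]],[[0,-1.67,-3.9],[0,0,0]],[[0,-1.67,-3.9],[0,0,0]]]'
python3 -m creep '[[[0,-1.67,-3.9],[0,0,0]],[[0,-1.67,-3.9],[0,0,0]],[[0,-1.67,-3.9],[0,0,0]],[[0,-1.67,-3.9],[0,0,0]],[[0,-1.67,-3.9],[0,0,0]]]'
python3 -m creep '[[[0,0,0],[0,0,0]],[[0,0,0],[0,0,0]],[[0,0,0],[0,0,0]],[[0,0,0],[0,0,0]],[[0,0,0],[0,0,0]]]'
python3 - <<'E'
from h import *
look('w5')
E
```

```text
clock: 10.25
eef_pos: [0.5347, 0.0928, 0.2244]
eef_rot: [[-0.005, 1.0, -0.001], [-0.0, -0.001, -1.0], [-1.0, -0.005, 0.0]]
force: [1.5, -0.0, 0.2]
grip_width: 0.0854
clock: 10.75
eef_pos: [0.4514, 0.2875, 0.2246]
eef_rot: [[-0.004, 1.0, -0.001], [-0.002, -0.001, -1.0], [-1.0, -0.004, 0.002]]
force: [0.6, -0.3, -0.7]
grip_width: 0.0855
clock: 11.25
eef_pos: [0.4539, 0.2856, 0.227]
eef_rot: [[-0.0, 1.0, -0.003], [-0.0, -0.003, -1.0], [-1.0, -0.0, 0.0]]
force: [-0.2, 0.1, 0.5]
grip_width: 0.0854
[0.4539 0.2856 0.227 ] 11.25
red [ 236  153   42   42 1357] [256.2 173.8] [array([0.4538, 0.2804]), array([0.4538, 0.2856]), array([0.4538, 0.2907]), array([0.4538, 0.2958])]
red [228 309  34  25 650] [244.7 321.1] [array([0.4369, 0.0652]), array([0.4379, 0.0838]), array([0.439 , 0.1023]), array([0.44  , 0.1208])]
pad 0.73 [374.9 245.3] [354.5 229.5 391.5 265.5] [0.6272 0.1633]
pad 0.56 [344.7 304. ] [340.5 295.5 349.5 311.5] [0.595 0.057]
shortest 0.5 [256.  170.6] [235.5 145.5 276.5 194.5] [125  27  22] [0.4537 0.2802]
second 0.72 [255.8 170.7] [234.5 144.5 277.5 195.5] [125  30  25] [0.4535 0.2839]
third 0.71 [245.2 305.5] [226.5 276.5 261.5 332.5] [86 43 38] [0.4383 0.0964]
```

View pics/w5.png

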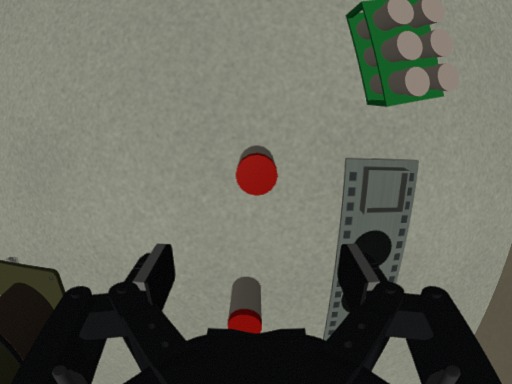

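```bash
python3 -m creep '[[[4,0,0.1],[0,0,0]],[[4.5,0,0],[0,0,0]],[[4.5,0,0],[0,0,0]],[[4,0,0],[0,0,0]],[[2.6,0,0],[0,0,0]]]'
python3 -m creep '[[[0,0,0],[0,0,0]],[[0,0,0],[0,0,0]],[[0,0,0],[0,0,0]],[[0,0,0],[0,0,0]],[[0,0,0],[0,0,0]]]' 1 40
python3 -m creep '[[[0,0,0],[0,0,0]],[[0,0,0],[0,0,0]],[[0,0,0],[0,0,0]],[[0,0,0],[0,0,0]],[[0,0,0],[0,0,0]]]'
```

```text
clock: 12.05
eef_pos: [0.4516, 0.2847, 0.0279]
eef_rot: [[-0.004, 1.0, -0.001], [-0.002, -0.001, -1.0], [-1.0, -0.004, 0.002]]
force: [-0.9, -0.1, -0.7]
grip_width: 0.0852
clock: 12.55
eef_pos: [0.4553, 0.2866, 0.0339]
eef_rot: [[0.004, 1.0, -0.001], [0.002, -0.001, -1.0], [-1.0, 0.004, -0.002]]
force: [0.3, 0.0, 5.5]
grip_width: 0.0429
clock: 13.05
eef_pos: [0.4553, 0.2866, 0.0339]
eef_rot: [[0.004, 1.0, -0.001], [0.002, -0.001, -1.0], [-1.0, 0.004, -0.002]]
force: [-0.5, -0.6, 6.7]
grip_width: 0.0429
```

```bash
python3 -m creep '[[[-1.5,0,0],[0,0,0]],[[-3.5,0,0],[0,0,0]],[[-4,0,0],[0,0,0]],[[-4,0,0],[0,0,0]],[[-1,0,0],[0,0,0]]]'
python3 -m creep '[[[0,1.65,3.05],[0,0,0]],[[0,1.65,3.05],[0,0,0]],[[0,1.65,3.05],[0,0,0]],[[0,1.65,3.05],[0,0,0]],[[0,1.65,3.05],[0,0,0]]]'
python3 -m creep '[[[0,1.65,3.05],[0,0,0]],[[0,1.65,3.05],[0,0,0]],[[0,1.65,3.05],[0,0,0]],[[0,1.65,3.05],[0,0,0]],[[0,1.65,3.05],[0,0,0]]]'
python3 -m creep '[[[0,0,0],[0,0,0]],[[0,0,0],[0,0,0]],[[0,0,0],[0,0,0]],[[0,0,0],[0,0,0]],[[0,0,0],[0,0,0]]]'
python3 - <<'E'
from h import *
c=look('w6'); inhand(c,.068,-.0339)
E
```

```text
clock: 13.55
eef_pos: [0.4559, 0.2869, 0.1781]
eef_rot: [[0.009, 1.0, -0.001], [0.005, -0.001, -1.0], [-1.0, 0.009, -0.005]]
force: [0.1, 0.3, -0.6]
grip_width: 0.0435
clock: 14.05
eef_pos: [0.5356, 0.1317, 0.1707]
eef_rot: [[-0.001, 1.0, -0.001], [-0.0, -0.001, -1.0], [-1.0, -0.001, 0.0]]
force: [0.0, 1.2, -0.7]
grip_width: 0.0427
clock: 14.55
eef_pos: [0.618, -0.0208, 0.1706]
eef_rot: [[-0.002, 1.0, -0.001], [0.0, -0.001, -1.0], [-1.0, -0.002, -0.0]]
force: [0.7, 0.7, -0.0]
grip_width: 0.043
clock: 15.05
eef_pos: [0.6178, -0.0185, 0.1713]
eef_rot: [[-0.0, 1.0, 0.001], [0.0, 0.001, -1.0], [-1.0, -0.0, -0.0]]
force: [-0.1, 0.7, -1.2]
grip_width: 0.043
[ 0.6178 -0.0185  0.1713] 15.05
red [  36   53   43   49 1664] [56.7 77. ] [array([0.4129, 0.0969]), array([0.4283, 0.0941]), array([0.4437, 0.0912]), array([0.459 , 0.0884])]
red [ 207  232   99   92 7087] [255.9 277.6] [array([ 0.6175, -0.1232]), array([ 0.6175, -0.1095]), array([ 0.6175, -0.0958]), array([ 0.6175, -0.0821])]
red [  64  249   43   44 1393] [ 85.4 270.6] [array([ 0.4114, -0.1269]), array([ 0.4269, -0.1129]), array([ 0.4424, -0.099 ]), array([ 0.4578, -0.085 ])]
pad 0.93 [258.1 171.7] [227.5 142.5 287.5 197.5] [ 0.6199 -0.0177]
pad 0.83 [260.7  15.8] [228.5  -0.5 292.5  37.5] [0.6223 0.1478]
second 0.92 [256.  262.1] [207.5 192.5 304.5 323.5] [137  36  30] [ 0.6176 -0.1084]
third 0.65 [72.9 77.8] [ 34.5  52.5 114.5 101.5] [119  48  42] [0.438  0.0924]
tallest 0.95 [ 36.9 231.3] [ -0.5 197.5  76.5 267.5] [17 40 83] [ 0.3605 -0.071 ]
tallest 0.88 [157.3 336.4] [139.5 273.5 168.5 358.5] [ 20  51 109] [ 0.4955 -0.2104]
tallest 0.58 [72.8 78.1] [ 35.5  52.5 114.5 101.5] [119  47  41] [0.448  0.0904]
tallest 0.55 [101.3 253.1] [ 63.5 212.5 139.5 293.5] [109  54  47] [ 0.452  -0.0904]
inhand dx dy dz(mm) [-0.3 -1.7  1.2] [-0. -0.  0.]
 fixed z [-0.3 -2.7] [ 0.57 -0.57 -0.14]
```

View pics/w6.png

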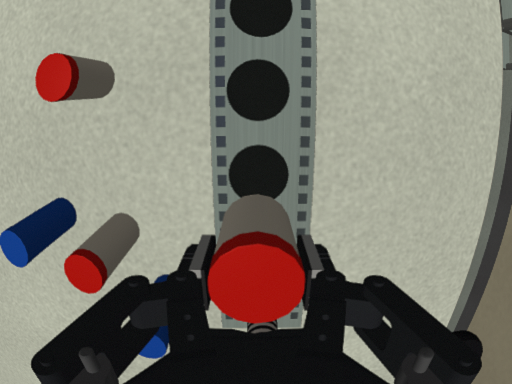

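```bash
python3 -m creep '[[[3.5,0.15,-0.1],[0,0,0]],[[4,0.1,0],[0,0,0]],[[3,0,0],[0,0,0]],[[1.3,0,0],[0,0,0]],[[0.4,0,0],[0,0,0]]]'
python3 -m creep '[[[0,0,0],[0,0,0]],[[0,0,0],[0,0,0]],[[0.2,0,0],[0,0,0]],[[0.2,0,0],[0,0,0]],[[0,0,0],[0,0,0]]]'
python3 - <<'E'
from h import *
for i in range(3): c=wcam();print(c["s"]["eef_pos"].round(4),c["s"]["force"].round(1))
E
```

```text
clock: 15.85
eef_pos: [0.6196, -0.0184, 0.0475]
eef_rot: [[-0.003, 1.0, -0.001], [0.0, -0.001, -1.0], [-1.0, -0.003, -0.0]]
force: [0.4, 0.0, -0.1]
grip_width: 0.0429
clock: 16.35
eef_pos: [0.6209, -0.0185, 0.0456]
eef_rot: [[0.0, 1.0, -0.001], [-0.0, -0.001, -1.0], [-1.0, 0.0, 0.0]]
force: [-0.6, -0.3, -0.6]
grip_width: 0.0428
[ 0.6209 -0.0185  0.0456] [-0.6 -0.3 -0.6]
[ 0.6208 -0.0185  0.0456] [-0.1 -0.  -0.2]
[ 0.6208 -0.0185  0.0455] [ 0.4  0.  -0.9]
```

Contact is expected at a TCP height of about 0.042–0.043.

```bash
python3 -m creep '[[[0.1,0,0],[0,0,0]],[[0.1,0,0],[0,0,0]],[[0.1,0,0],[0,0,0]],[[0.05,0,0],[0,0,0]],[[0,0,0],[0,0,0]]]'
```

```text
clock: 17.0
eef_pos: [0.6209, -0.0186, 0.043]
eef_rot: [[-0.0, 1.0, -0.001], [-0.0, -0.001, -1.0], [-1.0, -0.0, 0.0]]
force: [-3.6, -0.7, 5.2]
grip_width: 0.043
```

```bash
python3 -m creep '[[[0,0,0],[0,0,0]],[[0,0,0],[0,0,0]],[[0,0,0],[0,0,0]],[[0,0,0],[0,0,0]],[[0,0,0],[0,0,0]]]' -1
python3 -m creep '[[[-2,0,0],[0,0,0]],[[-4,0,0],[0,0,0]],[[-5,0,0],[0,0,0]],[[-5,0,0],[0,0,0]],[[-4,0,0],[0,0,0]]]'
python3 - <<'E'
from h import *
c=look('w7'); 
m=[r for r in cut_out("wrist","pot_second")][0]["pixels"]; print(wsolve(c,mc(m)[0],.009,.077,R,(.62,0)))
E
```

```text
clock: 17.5
eef_pos: [0.6206, -0.0185, 0.0416]
eef_rot: [[-0.0, 1.0, -0.001], [0.0, -0.001, -1.0], [-1.0, -0.0, -0.0]]
force: [-0.4, -0.3, 0.8]
grip_width: 0.0853
clock: 18.0
eef_pos: [0.6213, -0.0185, 0.2454]
eef_rot: [[0.003, 1.0, -0.001], [-0.0, -0.001, -1.0], [-1.0, 0.003, 0.0]]
force: [1.0, -0.6, 0.6]
grip_width: 0.0856
[ 0.6213 -0.0185  0.2454] 18.0
red [  74   61   37   38 1100] [91.7 79.4] [array([0.418 , 0.0962]), array([0.4299, 0.094 ]), array([0.4418, 0.0918]), array([0.4537, 0.0896])]
red [ 235  153   41   41 1305] [254.9 172.7] [array([ 0.6204, -0.0269]), array([ 0.6204, -0.0219]), array([ 0.6204, -0.0168]), array([ 0.6204, -0.0118])]
red [237 213  36  35 997] [254.7 230. ] [array([ 0.6199, -0.1013]), array([ 0.62  , -0.0918]), array([ 0.62  , -0.0824]), array([ 0.62 , -0.073])]
red [  94  220   37   37 1012] [111.8 237.9] [array([ 0.4209, -0.1177]), array([ 0.4327, -0.1073]), array([ 0.4444, -0.0969]), array([ 0.4561, -0.0866])]
pad 0.97 [256.  207.6] [231.5 194.5 277.5 227.5] [ 0.6217 -0.0869]
pad 0.96 [253.3 148.9] [230.5 136.5 277.5 169.5] [ 0.6184 -0.0056]
pad 0.76 [253.8  91.6] [228.5  66.5 279.5 116.5] [0.6192 0.0687]
pad 0.57 [256.5  24.7] [230.5   1.5 282.5  47.5] [0.6226 0.1567]
shortest 0.64 [254.6 225.5] [237.5 202.5 272.5 247.5] [126  30  25] [ 0.6198 -0.1043]
second 0.92 [254.7 169.7] [233.5 144.5 275.5 193.5] [138  32  26] [ 0.6201 -0.0237]
third 0.93 [103.6  80.8] [ 73.5  60.5 136.5  99.5] [113  43  37] [0.4384 0.0918]
third 0.51 [123.6 225.7] [ 93.5 193.5 154.5 257.5] [103  46  39] [ 0.4448 -0.0968]
tallest 0.85 [ 65.9 209.5] [ 33.5 181.5  99.5 238.5] [16 38 77] [ 0.3608 -0.071 ]
tallest 0.69 [177.9 279.2] [161.5 247.5 192.5 315.5] [13 33 71] [ 0.5163 -0.1692]
tallest 0.61 [123.7 225.5] [ 92.5 193.5 154.5 257.5] [103  47  41] [ 0.452  -0.0903]
[ 0.62015906 -0.02140836]
```

View pics/w7.png

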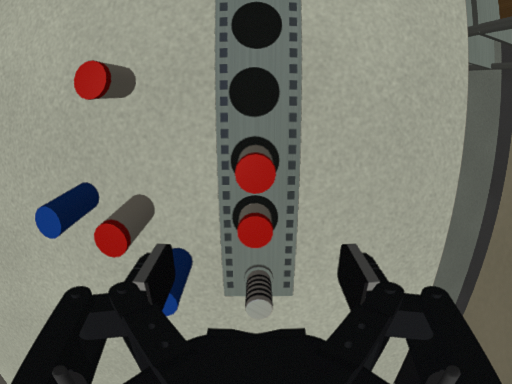

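```bash
python3 -m creep '[[[0,-3.65,-2.2],[0,0,0]],[[0,-3.65,-2.2],[0,0,0]],[[0,-3.65,-2.2],[0,0,0]],[[0,-3.65,-2.2],[0,0,0]],[[0,-3.65,-2.2],[0,0,0]]]'
python3 -m creep '[[[0,0,0],[0,0,0]],[[0,0,0],[0,0,0]],[[0,0,0],[0,0,0]],[[0,0,0],[0,0,0]],[[0,0,0],[0,0,0]]]'
python3 - <<'E'
from h import *
look('w8')
E
```

```text
clock: 18.85
eef_pos: [0.4359, 0.0922, 0.2394]
eef_rot: [[-0.004, 1.0, -0.001], [-0.0, -0.001, -1.0], [-1.0, -0.004, 0.0]]
force: [0.3, -0.1, 0.4]
grip_width: 0.0855
clock: 19.35
eef_pos: [0.4389, 0.0912, 0.2415]
eef_rot: [[-0.001, 1.0, -0.002], [-0.0, -0.002, -1.0], [-1.0, -0.001, 0.0]]
force: [0.3, 0.3, -0.0]
grip_width: 0.0851
[0.4389 0.0912 0.2415] 19.35
red [ 235  152   42   43 1415] [255.7 173.1] [array([0.4381, 0.0832]), array([0.4382, 0.0883]), array([0.4382, 0.0934]), array([0.4382, 0.0985])]
red [379 240  32  33 808] [394.2 255.8] [array([ 0.6335, -0.0349]), array([ 0.6219, -0.0228]), array([ 0.6103, -0.0107]), array([0.5987, 0.0014])]
red [250 304  36  30 824] [267.2 318.4] [array([ 0.4547, -0.137 ]), array([ 0.4537, -0.1188]), array([ 0.4528, -0.1007]), array([ 0.4519, -0.0825])]
pad 0.96 [373.6 228.3] [357.5 213.5 396.5 253.5] [ 0.612  -0.0099]
pad 0.93 [391.6 114. ] [370.5  90.5 412.5 136.5] [0.6215 0.1567]
pad 0.67 [384.7 176.8] [363.5 153.5 405.5 199.5] [0.6189 0.0687]
second 0.71 [387.8 247.7] [364.5 221.5 411.5 272.5] [107  41  35] [ 0.626  -0.0269]
third 0.97 [255.1 168.8] [233.5 141.5 275.5 194.5] [136  34  28] [0.4375 0.0921]
tallest 0.92 [266.3 299.3] [249.5 263.5 284.5 332.5] [97 50 43] [ 0.4522 -0.0878]
tallest 0.81 [296.9 318.6] [283.5 305.5 311.5 335.5] [19 33 62] [ 0.4969 -0.1269]
tallest 0.63 [198.8 289.3] [175.5 252.5 220.5 323.5] [15 38 80] [ 0.3613 -0.0723]
tallest 0.61 [391.8 114.1] [370.5  90.5 413.5 137.5] [19 21 19] [0.5914 0.1588]
tallest 0.44 [255.4 169. ] [234.5 141.5 276.5 194.5] [136  33  27] [0.4379 0.096 ]
```

View pics/w8.png

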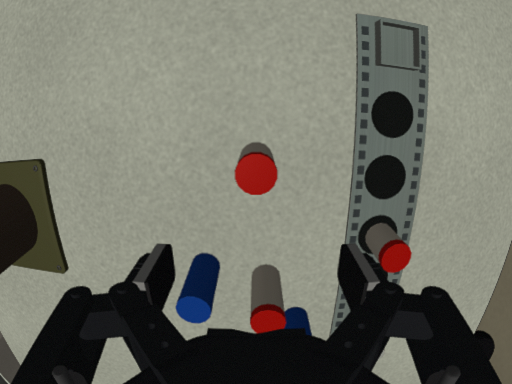

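```bash
python3 -m creep '[[[4,0,-0.1],[0,0,0]],[[4.5,0,0],[0,0,0]],[[4.5,0,0],[0,0,0]],[[4,0,0],[0,0,0]],[[2.5,0,0],[0,0,0]]]'
python3 -m creep '[[[0,0,0],[0,0,0]],[[0,0,0],[0,0,0]],[[0,0,0],[0,0,0]],[[0,0,0],[0,0,0]],[[0,0,0],[0,0,0]]]' 1 40
python3 -m creep '[[[0,0,0],[0,0,0]],[[0,0,0],[0,0,0]],[[0,0,0],[0,0,0]],[[0,0,0],[0,0,0]],[[0,0,0],[0,0,0]]]'
```

```text
clock: 20.15
eef_pos: [0.4362, 0.0924, 0.0435]
eef_rot: [[-0.004, 1.0, -0.001], [-0.0, -0.001, -1.0], [-1.0, -0.004, 0.0]]
force: [-0.0, -0.0, -0.6]
grip_width: 0.0854
clock: 20.65
eef_pos: [0.4401, 0.0928, 0.049]
eef_rot: [[0.004, 1.0, -0.001], [0.0, -0.001, -1.0], [-1.0, 0.004, -0.0]]
force: [-0.4, 0.2, 4.8]
grip_width: 0.0429
clock: 21.15
eef_pos: [0.4401, 0.0928, 0.049]
eef_rot: [[0.004, 1.0, -0.001], [0.0, -0.001, -1.0], [-1.0, 0.004, -0.0]]
force: [-0.9, -0.5, 6.7]
grip_width: 0.0433
```

```bash
python3 -m creep '[[[-1.5,0,0],[0,0,0]],[[-3.5,0,0],[0,0,0]],[[-3.5,0,0],[0,0,0]],[[-2.5,0,0],[0,0,0]],[[-1,0,0],[0,0,0]]]'
python3 -m creep '[[[0,3.6,0.48],[0,0,0]],[[0,3.6,0.48],[0,0,0]],[[0,3.6,0.48],[0,0,0]],[[0,3.6,0.48],[0,0,0]],[[0,3.6,0.48],[0,0,0]]]'
python3 -m creep '[[[0,0,0],[0,0,0]],[[0,0,0],[0,0,0]],[[0,0,0],[0,0,0]],[[0,0,0],[0,0,0]],[[0,0,0],[0,0,0]]]'
python3 - <<'E'
from h import *
c=look('w9'); inhand(c,.088,-.049)
E
```

```text
clock: 21.65
eef_pos: [0.4399, 0.0928, 0.1703]
eef_rot: [[0.006, 1.0, -0.001], [0.001, -0.001, -1.0], [-1.0, 0.006, -0.001]]
force: [0.3, -0.3, -1.1]
grip_width: 0.0432
clock: 22.15
eef_pos: [0.6189, 0.0682, 0.165]
eef_rot: [[-0.003, 1.0, -0.001], [-0.0, -0.001, -1.0], [-1.0, -0.003, 0.0]]
force: [0.6, -0.4, -1.2]
grip_width: 0.0432
clock: 22.65
eef_pos: [0.6175, 0.0688, 0.1671]
eef_rot: [[0.0, 1.0, -0.0], [0.0, -0.0, -1.0], [-1.0, 0.0, -0.0]]
force: [-0.6, -0.4, -1.0]
grip_width: 0.0434
[0.6175 0.0688 0.1671] 22.65
red [ 205  234  103  100 7803] [256.  282.2] [array([ 0.6172, -0.0389]), array([ 0.6172, -0.0248]), array([ 0.6172, -0.0107]), array([0.6172, 0.0035])]
pad 0.84 [258. 168.] [227.5 142.5 287.5 194.5] [0.6195 0.0746]
pad 0.67 [261.   88.8] [229.5  57.5 293.5 119.5] [0.6224 0.1569]
shortest 0.6 [258.6 328.9] [239.5 323.5 277.5 332.5] [157  19  13] [ 0.6206 -0.1313]
third 0.93 [255.5 261.7] [204.5 184.5 306.5 327.5] [130  36  30] [ 0.6168 -0.0093]
tallest 0.82 [162.6 346.4] [153.5 328.5 168.5 361.5] [15 34 70] [ 0.5004 -0.1371]
tallest 0.63 [ 55.5 293.6] [ 22.5 258.5  88.5 329.5] [11 34 75] [ 0.3603 -0.071 ]
tallest 0.39 [125.9 320.1] [123.5 317.5 128.5 323.5] [75 72 65] [ 0.4605 -0.0958]
inhand dx dy dz(mm) [-0.3 -2.3  2.7] [-0.  0. -0.]
 fixed z [-0.3 -4.7] [ 1.38 -1.38 -0.37]
```

View pics/w9.png

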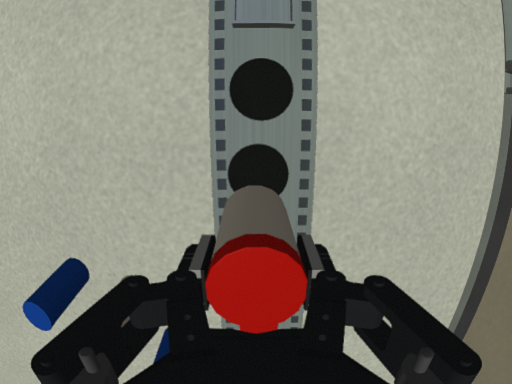

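Run:
```python
from h import *
c=wcam(); im=c["image"]; print(c["s"]["eef_pos"])
hsv=cv2.cvtColor(im,cv2.COLOR_RGB2HSV); m=((hsv[...,0]<8)|(hsv[...,0]>172))&(hsv[...,1]>150)&(hsv[...,2]>40)
for r in range(316,336,2): xs=np.nonzero(m[r,200:312])[0]+200; print(r,xs.min() if len(xs) else None,xs.max() if len(xs) else None,im[r,256])
p=c["s"]["eef_pos"]
for bot in (325,327):
  for zf in (0,.001,.002):
    def f(v):
        z=p[2]-.049+zf; P=wproj(c,cyl(p[0]+v[0],p[1]+v[1],z+.087,z+.088)); return np.array([P[:,0].min()/2+P[:,0].max()/2-255.8,P[:,1].max()-bot])
    print(bot,zf,(least_squares(f,[0,0]).x*1000).round(1))
```

```text
[0.6182066  0.06857351 0.16703387]
316 222 290 [161  18  13]
318 225 287 [160  16  11]
320 227 284 [161  20  12]
322 231 280 [160  18  11]
324 237 276 [161  19  12]
326 239 276 [160  18  10]
328 239 276 [161  18  14]
330 239 275 [161  18   8]
332 245 266 [162  18  13]
334 None None [25 15 15]
325 0 [-0.4  0.8]
325 0.001 [-0.4  1.8]
325 0.002 [-0.4  2.7]
327 0 [-0.4 -0.5]
327 0.001 [-0.4  0.4]
327 0.002 [-0.4  1.4]
```

```bash
python3 -m creep '[[[3,0.12,0],[0,0,0]],[[3.5,0,0],[0,0,0]],[[2.5,0,0],[0,0,0]],[[1.1,0,0],[0,0,0]],[[0.4,0,0],[0,0,0]]]'
python3 -m creep '[[[0,0,0],[0,0,0]],[[0,0,0],[0,0,0]],[[0.2,0,0],[0,0,0]],[[0.1,0,0],[0,0,0]],[[0,0,0],[0,0,0]]]'
python3 -m creep '[[[0.1,0,0],[0,0,0]],[[0.1,0,0],[0,0,0]],[[0.1,0,0],[0,0,0]],[[0,0,0],[0,0,0]],[[0,0,0],[0,0,0]]]'
```

```text
clock: 23.5
eef_pos: [0.6187, 0.0685, 0.0604]
eef_rot: [[-0.003, 1.0, -0.001], [-0.0, -0.001, -1.0], [-1.0, -0.003, 0.0]]
force: [0.7, -0.1, -0.5]
grip_width: 0.0432
clock: 24.0
eef_pos: [0.6197, 0.0686, 0.0592]
eef_rot: [[0.001, 1.0, -0.001], [0.0, -0.001, -1.0], [-1.0, 0.001, -0.0]]
force: [1.0, 0.1, -1.9]
grip_width: 0.0435
clock: 24.5
eef_pos: [0.6199, 0.0686, 0.0581]
eef_rot: [[-0.0, 1.0, -0.001], [-0.0, -0.001, -1.0], [-1.0, -0.0, 0.0]]
force: [-5.2, 0.7, 10.7]
grip_width: 0.0434
```

```bash
python3 -m creep '[[[-0.1,0,0],[0,0,0]],[[0,0,0],[0,0,0]],[[0,0,0],[0,0,0]],[[0,0,0],[0,0,0]],[[0,0,0],[0,0,0]]]' -1
python3 -m creep '[[[-2,0,0],[0,0,0]],[[-4,0,0],[0,0,0]],[[-5,0,0],[0,0,0]],[[-5,0,0],[0,0,0]],[[-3,0,0],[0,0,0]]]'
python3 - <<'E'
from h import *
c=look('w10'); 
m=[r for r in cut_out("wrist","pot_third")][0]["pixels"]; print(wsolve(c,mc(m)[0],.009,.097,R,(.62,0)))
E
```

```text
clock: 25.0
eef_pos: [0.6194, 0.0685, 0.0565]
eef_rot: [[-0.0, 1.0, -0.001], [0.0, -0.001, -1.0], [-1.0, -0.0, -0.0]]
force: [0.2, -0.2, 0.4]
grip_width: 0.0852
clock: 25.5
eef_pos: [0.6209, 0.0686, 0.2521]
eef_rot: [[0.006, 1.0, -0.001], [0.0, -0.001, -1.0], [-1.0, 0.006, -0.0]]
force: [-0.1, 0.5, 0.1]
grip_width: 0.0855
[0.6209 0.0686 0.2521] 25.5
red [ 233  154   41   42 1407] [252.9 174.3] [array([0.6183, 0.0565]), array([0.6183, 0.0617]), array([0.6184, 0.0668]), array([0.6185, 0.072 ])]
red [ 237  223   37   36 1052] [254.9 240.9] [array([ 0.6204, -0.033 ]), array([ 0.6203, -0.0227]), array([ 0.6203, -0.0123]), array([ 0.6203, -0.002 ])]
red [239 269  32  30 749] [254.7 283.8] [array([ 0.6199, -0.1021]), array([ 0.6199, -0.0878]), array([ 0.6199, -0.0735]), array([ 0.6199, -0.0592])]
pad 0.88 [255.7  91.1] [230.5  66.5 280.5 115.5] [0.622  0.1567]
pad 0.73 [252.2 211.3] [230.5 197.5 276.5 232.5] [ 0.6168 -0.0076]
pad 0.54 [256.5 264.7] [233.5 254.5 275.5 276.5] [ 0.6229 -0.0954]
shortest 0.72 [254.6 278.8] [238.5 258.5 270.5 298.5] [116  31  26] [ 0.6199 -0.1085]
second 0.75 [254.9 233.2] [236.5 205.5 273.5 259.5] [116  34  29] [ 0.6204 -0.0255]
third 0.9 [252.4 170.5] [230.5 142.5 273.5 196.5] [133  33  27] [0.6177 0.0648]
tallest 0.83 [134.4 261.8] [117.5 245.5 152.5 282.5] [76 70 63] [ 0.454  -0.0618]
tallest 0.81 [183.3 312.9] [166.5 291.5 197.5 339.5] [ 7 24 57] [ 0.5135 -0.1501]
tallest 0.73 [ 82.1 261.4] [ 53.5 232.5 110.5 290.5] [15 35 72] [ 0.3621 -0.0698]
[0.61772637 0.06711372]
```

View pics/w10.png

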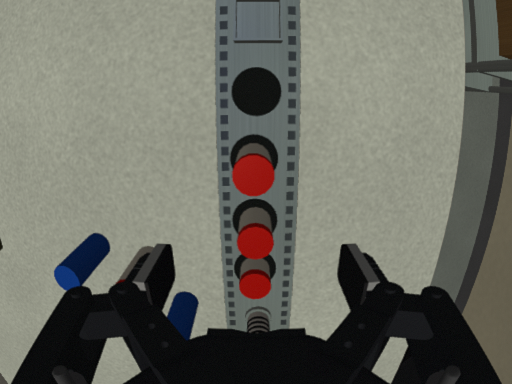

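```bash
python3 -m creep '[[[0,-3.36,3.16],[0,0,0]],[[0,-3.36,3.16],[0,0,0]],[[0,-3.36,3.16],[0,0,0]],[[0,-3.36,3.16],[0,0,0]],[[0,-3.36,3.16],[0,0,0]]]' -0.5
python3 -m creep '[[[0,0,0],[0,0,0]],[[0,0,0],[0,0,0]],[[0,0,0],[0,0,0]],[[0,0,0],[0,0,0]],[[0,0,0],[0,0,0]]]'
python3 - <<'E'
from h import *
look('w11')
E
```

```text
clock: 26.35
eef_pos: [0.4492, -0.09, 0.2446]
eef_rot: [[-0.003, 1.0, 0.0], [0.001, 0.0, -1.0], [-1.0, -0.003, -0.001]]
force: [0.5, -0.9, 0.7]
grip_width: 0.0638
clock: 26.85
eef_pos: [0.4519, -0.0887, 0.2465]
eef_rot: [[-0.001, 1.0, 0.001], [0.0, 0.001, -1.0], [-1.0, -0.001, -0.0]]
force: [0.6, -0.3, 0.5]
grip_width: 0.0641
[ 0.4519 -0.0887  0.2465] 26.85
red [ 392   17   39   41 1199] [410.9  37.2] [array([0.6421, 0.0789]), array([0.6309, 0.0737]), array([0.6198, 0.0684]), array([0.6086, 0.0631])]
red [ 385   97   36   38 1104] [402.6 115.2] [array([ 0.6324, -0.0217]), array([ 0.6218, -0.0211]), array([ 0.6112, -0.0205]), array([ 0.6006, -0.0198])]
red [ 235  157   45   45 1548] [257. 179.] [array([ 0.4527, -0.105 ]), array([ 0.4526, -0.0995]), array([ 0.4526, -0.094 ]), array([ 0.4525, -0.0885])]
red [373 160  34  35 936] [389.4 176.9] [array([ 0.6213, -0.1009]), array([ 0.6114, -0.0957]), array([ 0.6015, -0.0904]), array([ 0.5915, -0.0852])]
pad 0.94 [369.7 165.1] [355.5 146.5 393.5 191.5] [ 0.6089 -0.0955]
pad 0.92 [372.6 108.7] [358.5  87.5 395.5 134.5] [ 0.6074 -0.0175]
pad 0.83 [373.9  49.5] [359.5  24.5 398.5  70.5] [0.6075 0.0636]
pad 0.47 [385.6   3.5] [367.5  -0.5 401.5   9.5] [0.6268 0.1336]
shortest 0.67 [384.9 174.3] [362.5 153.5 406.5 195.5] [124  32  26] [ 0.6246 -0.103 ]
shortest 0.66 [372.3 109. ] [358.5  88.5 394.5 134.5] [23 24 22] [ 0.5982 -0.0175]
second 0.65 [394.9 114.2] [366.5  95.5 421.5 134.5] [120  37  31] [ 0.6252 -0.0214]
third 0.86 [399.5  41.2] [366.5  16.5 430.5  63.5] [112  41  35] [0.623  0.0699]
tallest 0.91 [256.6 173.5] [233.5 142.5 279.5 201.5] [137  37  31] [ 0.4522 -0.0903]
tallest 0.69 [174.  155.8] [145.5 129.5 204.5 183.5] [ 23  52 105] [ 0.3609 -0.071 ]
tallest 0.61 [296.9 238.5] [275.5 203.5 318.5 272.5] [18 43 90] [ 0.5013 -0.1743]
```

View pics/w11.png

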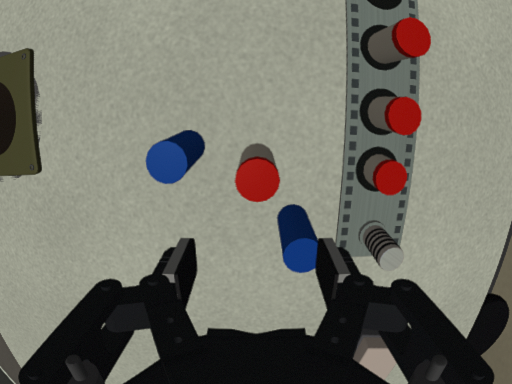

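```bash
python3 -m creep '[[[4,0.1,0.1],[0,0,0]],[[4.3,0,0],[0,0,0]],[[4.3,0,0],[0,0,0]],[[3.4,0,0],[0,0,0]],[[2,0,0],[0,0,0]]]'
python3 -m creep '[[[0,0,0],[0,0,0]],[[0,0,0],[0,0,0]],[[0,0,0],[0,0,0]],[[0,0,0],[0,0,0]],[[0,0,0],[0,0,0]]]' 1 40
python3 -m creep '[[[0,0,0],[0,0,0]],[[0,0,0],[0,0,0]],[[0,0,0],[0,0,0]],[[0,0,0],[0,0,0]],[[0,0,0],[0,0,0]]]'
```

```text
clock: 27.65
eef_pos: [0.4504, -0.0897, 0.0635]
eef_rot: [[-0.004, 1.0, -0.001], [0.001, -0.001, -1.0], [-1.0, -0.004, -0.001]]
force: [-0.3, -0.2, -0.1]
grip_width: 0.0641
clock: 28.15
eef_pos: [0.4532, -0.0906, 0.0681]
eef_rot: [[0.002, 1.0, -0.001], [-0.001, -0.001, -1.0], [-1.0, 0.002, 0.001]]
force: [0.5, 0.3, -1.0]
grip_width: 0.0431
clock: 28.65
eef_pos: [0.4523, -0.0904, 0.0668]
eef_rot: [[-0.0, 1.0, -0.001], [0.0, -0.001, -1.0], [-1.0, -0.0, -0.0]]
force: [0.9, 0.2, -0.2]
grip_width: 0.0434
```

```bash
python3 -m creep '[[[-1.5,0,0],[0,0,0]],[[-3.5,0,0],[0,0,0]],[[-4,0,0],[0,0,0]],[[-3.5,0,0],[0,0,0]],[[-1,0,0],[0,0,0]]]'
python3 -m creep '[[[0,1.69,-2.47],[0,0,0]],[[0,1.69,-2.47],[0,0,0]],[[0,1.69,-2.47],[0,0,0]],[[0,1.69,-2.47],[0,0,0]],[[0,1.69,-2.47],[0,0,0]]]'
python3 -m creep '[[[0,1.69,-2.47],[0,0,0]],[[0,1.69,-2.47],[0,0,0]],[[0,1.69,-2.47],[0,0,0]],[[0,1.69,-2.47],[0,0,0]],[[0,1.69,-2.47],[0,0,0]]]'
python3 -m creep '[[[0,0,0],[0,0,0]],[[0,0,0],[0,0,0]],[[0,0,0],[0,0,0]],[[0,0,0],[0,0,0]],[[0,0,0],[0,0,0]]]'
python3 - <<'E'
from h import *
c=look('w12'); inhand(c,.108,-.0668)
E
```

```text
clock: 29.15
eef_pos: [0.4546, -0.0911, 0.2067]
eef_rot: [[0.008, 1.0, -0.001], [-0.002, -0.001, -1.0], [-1.0, 0.008, 0.002]]
force: [0.0, 0.6, -0.3]
grip_width: 0.0433
clock: 29.65
eef_pos: [0.5369, 0.0342, 0.2001]
eef_rot: [[-0.002, 1.0, -0.001], [0.0, -0.001, -1.0], [-1.0, -0.002, -0.0]]
force: [-0.1, -1.0, -1.2]
grip_width: 0.0432
clock: 30.15
eef_pos: [0.6214, 0.1575, 0.1997]
eef_rot: [[-0.003, 1.0, -0.001], [-0.001, -0.001, -1.0], [-1.0, -0.003, 0.001]]
force: [-0.5, 0.3, -1.1]
grip_width: 0.043
clock: 30.65
eef_pos: [0.6213, 0.1558, 0.2019]
eef_rot: [[-0.0, 1.0, -0.002], [-0.0, -0.002, -1.0], [-1.0, -0.0, 0.0]]
force: [1.3, -0.5, -0.6]
grip_width: 0.0432
[0.6213 0.1558 0.2019] 30.65
red [ 203  237  106   97 7968] [255.6 285.1] [array([0.6203, 0.0191]), array([0.6204, 0.0335]), array([0.6204, 0.0479]), array([0.6205, 0.0624])]
pad 0.57 [257.  161.3] [229.5 138.5 284.5 183.5] [0.6222 0.1614]
second 0.68 [256.8 161.5] [229.5 138.5 284.5 184.5] [20 22 21] [0.6218 0.1706]
tallest 0.92 [256.2 262. ] [202.5 177.5 308.5 332.5] [120  36  30] [0.621  0.0643]
tallest 0.59 [ 87.1 304.4] [ 70.5 292.5 101.5 321.5] [15 32 64] [ 0.3832 -0.0243]
inhand dx dy dz(mm) [-0.7  1.2  4. ] [0. 0. 0.]
 fixed z [-0.7 -2.4] [ 2.18 -2.17 -0.6 ]
```

View pics/w12.png

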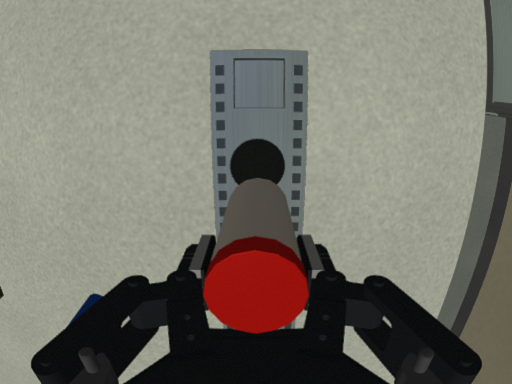

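```bash
python3 -m creep '[[[3,0.1,-0.05],[0,0,0]],[[4,0,0],[0,0,0]],[[3,0,0],[0,0,0]],[[1.3,0,0],[0,0,0]],[[0.5,0,0],[0,0,0]]]'
python3 -m creep '[[[0,0,0],[0,0,0]],[[0,0,0],[0,0,0]],[[0.2,0,0],[0,0,0]],[[0.1,0,0],[0,0,0]],[[0,0,0],[0,0,0]]]'
python3 -m creep '[[[0.1,0,0],[0,0,0]],[[0.1,0,0],[0,0,0]],[[0.1,0,0],[0,0,0]],[[0,0,0],[0,0,0]],[[0,0,0],[0,0,0]]]'
```

```text
clock: 31.45
eef_pos: [0.6216, 0.1569, 0.082]
eef_rot: [[-0.003, 1.0, -0.001], [-0.0, -0.001, -1.0], [-1.0, -0.003, 0.0]]
force: [-1.0, -0.1, -1.8]
grip_width: 0.0434
clock: 31.95
eef_pos: [0.6228, 0.1571, 0.0814]
eef_rot: [[0.001, 1.0, -0.001], [0.0, -0.001, -1.0], [-1.0, 0.001, -0.0]]
force: [0.5, 0.1, -1.1]
grip_width: 0.0431
clock: 32.45
eef_pos: [0.6225, 0.157, 0.0777]
eef_rot: [[-0.0, 1.0, -0.001], [-0.0, -0.001, -1.0], [-1.0, -0.0, 0.0]]
force: [-0.6, 0.0, -1.2]
grip_width: 0.0431
```

```bash
python3 -m creep '[[[0.1,0,0],[0,0,0]],[[0.1,0,0],[0,0,0]],[[0,0,0],[0,0,0]],[[0,0,0],[0,0,0]],[[0,0,0],[0,0,0]]]'
```

```text
clock: 32.95
eef_pos: [0.6226, 0.157, 0.0758]
eef_rot: [[0.0, 1.0, -0.001], [0.0, -0.001, -1.0], [-1.0, 0.0, -0.0]]
force: [-0.1, 0.3, -1.3]
grip_width: 0.0431
```

```bash
python3 -m creep '[[[0.1,0,0],[0,0,0]],[[0.05,0,0],[0,0,0]],[[0,0,0],[0,0,0]],[[0,0,0],[0,0,0]],[[0,0,0],[0,0,0]]]'
```

```text
clock: 33.45
eef_pos: [0.6226, 0.157, 0.0745]
eef_rot: [[0.0, 1.0, -0.001], [0.0, -0.001, -1.0], [-1.0, 0.0, -0.0]]
force: [-0.3, -0.1, 0.6]
grip_width: 0.0431
```

```bash
python3 -m creep '[[[0.1,0,0],[0,0,0]],[[0,0,0],[0,0,0]],[[0,0,0],[0,0,0]],[[0,0,0],[0,0,0]],[[0,0,0],[0,0,0]]]'
```

```text
clock: 33.95
eef_pos: [0.6228, 0.1571, 0.0744]
eef_rot: [[0.0, 1.0, -0.001], [0.0, -0.001, -1.0], [-1.0, 0.0, -0.0]]
force: [-2.6, 0.4, 5.3]
grip_width: 0.043
```

Contact is confirmed, so I'll release, retreat and check.

```bash
python3 -m creep '[[[0,0,0],[0,0,0]],[[0,0,0],[0,0,0]],[[0,0,0],[0,0,0]],[[0,0,0],[0,0,0]],[[0,0,0],[0,0,0]]]' -1
python3 -m creep '[[[-2,0,0],[0,0,0]],[[-4,0,0],[0,0,0]],[[-5,0,0],[0,0,0]],[[-5,0,0],[0,0,0]],[[-3,0,0],[0,0,0]]]'
python3 -m creep '[[[0,0,0],[0,0,0]],[[0,0,0],[0,0,0]],[[0,0,0],[0,0,0]],[[0,0,0],[0,0,0]],[[0,0,0],[0,0,0]]]'
python3 - <<'E'
from h import *
c=look('w13'); 
m=[r for r in cut_out("wrist","pot_tallest")][0]["pixels"]; print(wsolve(c,mc(m)[0],.009,.117,R,(.62,.1)))
for n in("scene","side"):
    cc=camera(n); cv2.imwrite(f"pics/{n}_f.png",cc["image"][:,:,::-1])
    for k,h in (("shortest",.048),("second",.068),("third",.088),("tallest",.108)):
        for r in cut_out(n,"pot_"+k):
            if r["score"]>.3:
                u,b=mc(r["pixels"]); print(n,k,round(r["score"],2),b,cc["image"][r["pixels"]].mean(0).astype(int),least_squares(lambda p:hullc(cc,p[0],p[1],.009,.009+h)[0]-u,[.6,0]).x.round(4))
E
```

```text
clock: 34.45
eef_pos: [0.6225, 0.157, 0.0731]
eef_rot: [[-0.0, 1.0, -0.001], [-0.0, -0.001, -1.0], [-1.0, -0.0, 0.0]]
force: [-0.2, 0.1, -0.1]
grip_width: 0.0852
clock: 34.95
eef_pos: [0.6239, 0.1573, 0.2688]
eef_rot: [[0.006, 1.0, -0.001], [0.001, -0.001, -1.0], [-1.0, 0.006, -0.001]]
force: [-0.2, -0.6, 0.8]
grip_width: 0.0851
clock: 35.45
eef_pos: [0.6219, 0.1569, 0.2612]
eef_rot: [[-0.003, 1.0, -0.001], [-0.001, -0.001, -1.0], [-1.0, -0.003, 0.001]]
force: [0.7, -0.7, 0.2]
grip_width: 0.0855
[0.6219 0.1569 0.2612] 35.45
red [ 237  154   44   45 1514] [258.5 176.2] [array([0.6241, 0.1399]), array([0.6239, 0.1452]), array([0.6238, 0.1505]), array([0.6237, 0.1558])]
red [ 236  227   37   36 1096] [253.8 244.7] [array([0.6179, 0.0446]), array([0.6182, 0.0552]), array([0.6184, 0.0659]), array([0.6186, 0.0765])]
red [240 279  32  30 774] [255.6 293.7] [array([ 0.6202, -0.039 ]), array([ 0.6203, -0.0236]), array([ 0.6204, -0.0082]), array([0.6205, 0.0071])]
red [242 313  28  21 484] [255.4 323.2] [array([ 0.6197, -0.1   ]), array([ 0.6199, -0.0812]), array([ 0.62  , -0.0624]), array([ 0
[... 1078 characters left out ...]
49.5] [108  59  52] [0.6182 0.0688]
scene tallest 0.8 [253.5 113.5 271.5 155.5] [44 54 84] [ 0.3705 -0.0645]
scene tallest 0.65 [185.5 133.5 208.5 176.5] [39 51 83] [ 0.511  -0.1663]
scene tallest 0.58 [283.5 223.5 309.5 271.5] [106  63  56] [0.624  0.1585]
side shortest 0.64 [317.5 176.5 343.5 205.5] [111  33  30] [ 0.632  -0.0923]
side second 0.73 [286.5 151.5 310.5 192.5] [106  64  57] [ 0.6176 -0.0212]
side third 0.7 [254.5 126.5 276.5 173.5] [104  71  64] [0.617  0.0681]
side tallest 0.98 [226.5 103.5 249.5 157.5] [102  75  68] [0.6214 0.1561]
side tallest 0.83 [303.5 197.5 338.5 268.5] [14 38 84] [ 0.4929 -0.181 ]
side tallest 0.82 [186.5 205.5 221.5 278.5] [14 38 83] [ 0.3547 -0.0796]
```

View pics/scene_f.png

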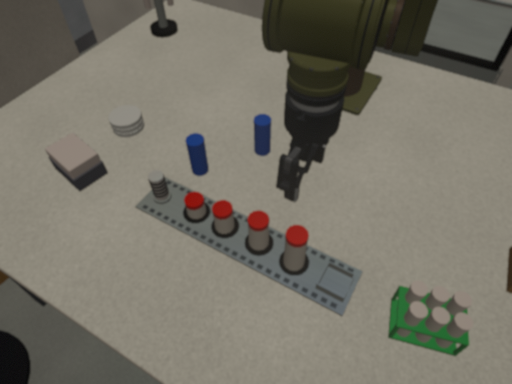

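View pics/side_f.png

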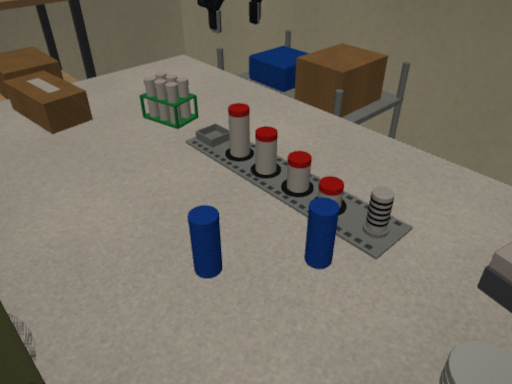

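View pics/w13.png

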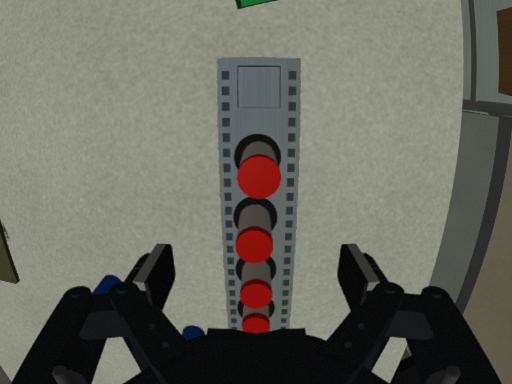

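```bash
python3 -c "
from rig import workorder,monitor
print(monitor.get_state()['clock'],workorder.finish_job())"
```

```text
the job is handed in; nothing more can be done
36.3 None
```

All four pots are standing upright and free on the pads. Going away from the air outlet, the order is 48, 68, 88 and 108 mm. I handed the job in at 36.3 s, with the gripper open and clear above the pots.

- **Final check:** after release, the scene, side and wrist pictures show each pot well inside its black pad. Fitted centres are within about 2 mm of the pad centres.
- **Disagreements:** taken alone, the scene and side cameras put the second and third pots about 3–4 mm off centre, but in opposite directions. Averaged, the offset is under 1 mm, and the wrist camera agreed to within about 2 mm. The side camera's fix on the shortest pot was thrown off because a blue decoy partly hid it, so I relied on the other two cameras there.
- **Forces and surroundings:** the highest wrist force I read was about 12 N, at the moment a pot touched its pad. I did not touch the blue look-alikes.

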